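Index the coffee-pod carousel and lock it

ROBOT

A 7-joint arm with a two-finger parallel gripper is mounted at the origin on the work surface. World frame = base frame: x ahead of the robot, y to its left, z up, the work surface at z = 0. Lengths are in m, angles in rad, forces in N, time in s.
With the tool pointing down it reaches from about 0.35 to 0.9 m from the base axis. Payload 7.2 kg.
Tool frame: the origin (TCP) lies between the finger pads; the fingertips stand 22 mm ahead of it and the grasp point (between the pads) lies 3 mm ahead of it; z points along the fingers, y is the line along which they close (so a half turn about z gives the same grasp; the last joint's range is limited). The gripper opens to 88 mm and grips with 3 to 60 N. Pads are 20 mm wide; open, the fingers measure 115 mm over their backs; the gripper's body (75 mm by 178 mm) begins 61 mm behind the grasp point.
Start: joints at [1.111, 0.411, -0.013, 1.596, 0.006, 1.134, -0.082], TCP at [0.239, -0.578, 0.245] pointing down, gripper open.
Joint ranges: [-2.95, 2.95], [-0.29, 1.99], [-1.47, 1.44], [0.14, 2.54], [-1.03, 4.17], [0.13, 1.85], [-2.86, 2.86]. Speed limits (rad/s): [2.39, 2.39, 3.01, 3.01, 3.14, 3.14, 3.14].

INTERFACE

Orientations are given as a unit quaternion [x, y, z, w].
In Python, from rig import observe, get_image, get_calibration, job_done, find_in gives the robot as it stands.
- The arm moves only by the tool jog_arm, never from a script. Its argument "targets" is a list of rows, each a list of 7 numbers: the shift along the tool's x, y, z normalised to -1 to 1, where 1 is 1 m, then the turn, a rotation vector about the tool's x, y, z normalised to -1 to 1, where 1 is 60 degrees, then the closure, from 0 (fully open) to 1 (shut). A call has 1 to 12 rows; each row is the pose to reach, as a shift and turn from the pose commanded when the call began, along the tool's axes at that moment; what a row does not reach only later rows make up. A row lasts 1/10 s, in which the tool goes at most 50 mm and 8.59 degrees, less where a joint would pass 70% of its speed; a pose out of reach is approached as far as the arm can. A call with a number of a shift or a turn outside -1 to 1 is refused whole. A call with a gripper value outside its range is refused whole. The fingers move at their own pace and stop on an object; "grip_force" is the grip in N (left out, the last holds). Time passes only in rows, so rows that repeat a pose let the fingers close. It gives the time, the measured TCP pose, the force, the opening and the grip force at its end, in the units of the state.
- observe(): the state, without advancing time (a new reading comes with each control period).
- get_image(name): name is "scene" or "top" or "wrist"; returns the picture (384x512x3 uint8, red, green, blue); there is no depth.
- get_calibration(name): a dict with "fov_y" (degrees; the focal length in pixels is half the picture's height over the tangent of half this angle, whatever the lens; pixels are square), "cx", "cy" (the principal point, pixels), "R" (3x3) and "t" (3): a world point X has camera coordinates R X + t; the wrist camera has in their place "tool_from_camera" (4x4, takes a point from camera to tool coordinates, whose origin is the TCP and whose axes are the flange's). Camera axes: x right, y down, z forward; pixel columns grow to the right and rows downward; lengths in m; the calibration is good to about 2 mm. A picture is of the moment at which its call begins: read the wrist's pose just before it. get_calibration takes no time and is no camera call.
- job_done(): hands the job in; it is judged then, once.
Trained networks look in the newest picture that a camera, given by its name, has taken for a name from the list of things; names that differ only in an ending like _2 or _b are one class to them, and where a whole thing is asked for, a point or a joint stands for the part that bears it (a point fixed in the world has none). Each returns a list of dicts, best first, with "p" (0 to 1); they miss things now and then, are a little off and sometimes report something else, mostly with a low value. They report only what shows in the picture. A call takes as long as a camera call.
- find_in(query, camera): "extent" ([left, top, right, bottom] in pixels, round what is visible of it).
The state is a dict: "clock": time; "qpos": joint angles; "joint_velocities": joint speeds; "tau": joint torques, N m; "ee_pos": TCP position; "tool_rot": TCP orientation; "force": force on the tool from outside, world axes, zero at the start; "moment": the same for the moment, N m; "finger_gap": finger opening in m; "finger_force": force on a finger pad.
Only numpy, scipy, OpenCV 4.12 (cv2) and the standard library are available. Lean on these libraries where they do the work, as an engineer would, in place of code of your own. Each camera call takes 0.05 s, during which the arm holds its last target. There are 200 camera calls.

TASK

Bring the green-lidded coffee pod to the red serving ledge: draw the carousel's lock bolt right out, push the carousel round one stop the way that brings the green pod there, until it clicks in, and then press the bolt home again with a firm push of about 15 N. Never push the carousel, its posts or the bolt with more than 25 N, never turn it past that stop, and leave the pods standing in their pockets and the other things on the counter where they are.

Things in the scene. Friction and masses are not known exactly. Their poses are not given: they have to be found in the camera images.
- carousel_base: Fixed black round base, 252 mm across and 12 mm high, of the coffee-pod carousel. Origin: on the carousel's vertical axis, at the counter top; z up. In its own frame the lock bolt lies along -y, the red serving ledge points 30 degrees from +x towards -y, and the spring roller of the detent stands at +y.
- carousel: Aluminium turning plate, 218 mm across, top face 30 mm above the counter, turning freely on the base about z. Origin as the base's; at the start its axes agree with the base's. Six black collars 14 mm high (pod pockets) stand 80 mm from the axis at 30, 90, 150, 210, 270 and 330 degrees from its own x axis.
- post0 (a point): Top of one of six like upright steel push posts on the plate, 12 mm thick, 103 mm from the axis, 60 degrees apart, half-way between the pockets (this one on the plate's own x axis). They reach 125 mm above the counter, the pods 74 mm: push them sideways above the pods. Met at over 30 mm/s, posts and bolt handle give a hard knock.
- detent (a point): Fixed spring roller at the plate's rim. It clicks into a notch between two rim lugs every 60 degrees (a stop). Leaving or entering a stop takes roughly 5 to 10 N at a post, between stops about 1 N. Over the last 4 degrees the plate is drawn into the stop by itself. A stop resists light touches only.
- bolt: Brass lock bolt sliding along the base's y axis, no spring; dry friction of about 4 N keeps it where it is left. Origin: axis of its rounded nose, 24 mm above the counter. It starts home: nose wedged between two rim lugs, origin 120 mm from the carousel's axis. It draws out (base -y) 28 mm to a hard stop. Each notch block is hand-set: the next one's home lies up to 6 mm further out or 3 mm further in, so feel for it.
- bolt_knob (a point): Centre of the free upper part of the bolt's upright brass handle, a round peg 14 mm thick with a red top, 60 mm outwards of the bolt's origin. This point is 82 mm above the counter, the peg's top at 102 mm; the peg is free above 32 mm. Axes as the base's: +y is inwards (home), -y outwards.
- serve (a point): Where the centre of a pod stands when its pocket is at the red serving ledge: fixed, 80 mm from the carousel's axis, 52 mm above the counter. The pocket there is empty at the start.
- green_pod_center (a point): Centre of the coffee pod with the green lid: white cup 44 mm tall, 51 mm across at its lid, 16 g, standing loose in a pocket next to the serving place, on one side or the other; z up.
- red_pod_center (a point): Centre of the coffee pod with the red lid: white cup 44 mm tall, 51 mm across at its lid, 16 g, standing loose in a pocket next to the serving place, on one side or the other; z up.
- yellow_pod_center (a point): Centre of the coffee pod with the yellow lid: white cup 44 mm tall, 51 mm across at its lid, 16 g, standing loose in one of the other pockets; z up.
- blue_pod_center (a point): Centre of the coffee pod with the blue lid: white cup 44 mm tall, 51 mm across at its lid, 16 g, standing loose in one of the other pockets; z up.
- canister: Bystander: blue canister, 68 mm across, 150 mm tall. Origin: centre of its underside.
- foam_cup: Bystander: white foam cup, 80 mm across, 85 mm tall. Origin: centre of its underside.
- mug: Bystander: blue mug, 82 mm across, 95 mm tall. Origin: centre of its underside.
- creamer: Bystander: jar of creamer, 60 mm across, 100 mm tall. Origin: centre of its underside.
- sugar_bowl: Bystander: white bowl, 110 mm across, 50 mm tall. Origin: centre of its underside.

How it is judged:
By the outcome, as a careful person would: the job done as asked, in the order asked, and still so for the second after the job is handed in, with the robot touching nothing.
It also fails if it takes over 64 s, if anything falls off the work surface, if the arm or the gripper's body presses on something with over 40 N, if the wrist force passes 120 N, or if a joint passes its speed limit or range.

## Working session

There is one attempt and no reset: what is moved stays moved. The work goes in short steps, Python scripts to look and compute and a tool call to move; the robot and the scene stay as the last step left them, time stands still between calls to the robot, and variables do not carry over. Pictures are saved under pics/ and viewed, at most 10 in all, crops included, and the job is handed in when it is done.

Besides the shell and the picture viewer there is one more tool, called after "Emit:" by a JSON object that holds its "api" and its "payload", one argument or row to a line. jog_arm: Moves the arm, as the interface text tells. Scaled input: -1 to 1 covers 1 m each way for a shift and 60 degrees each way for a turn. Its arguments: {"type":"object","properties":{"targets":{"type":"array"},"grip_force":{"type":"number"}},"required":["targets"]}

```bash
ls; mkdir -p pics
python3 - <<'E'
from rig import *
import cv2,json
s=observe();print(s)
for n in("scene","top"):
    im=get_image(n);cv2.imwrite(f"pics/{n}0.png",im[:,:,::-1])
    print(n,get_calibration(n))
    for q in("carousel_base","carousel","bolt_knob","bolt","green_pod_center","red_pod_center","detent","post0"):
        print(q,[(round(d['p'],2),[round(float(v),1) for v in d['extent']]) for d in find_in(q,n)[:2]])
E
```

```text
pics
{'clock': 0.0, 'qpos': array([ 1.11078335,  0.41189507, -0.01274978,  1.59705404,  0.00560742,
        1.13428018, -0.08221324]), 'joint_velocities': array([ 2.12103057e-04,  2.35928005e-04, -2.03030363e-03,  3.98891172e-05,
        8.31799668e-04, -1.59759808e-03, -8.32123572e-05]), 'tau': array([ 1.63775826e-04, -5.87959170e+01,  6.41866643e-01, -2.91067350e+01,
       -5.37937693e-02,  1.83660700e-02,  1.70654089e-04]), 'ee_pos': array([ 0.23846585, -0.57720623,  0.24380776]), 'tool_rot': array([ 9.80866516e-01,  1.94679833e-01, -2.07058035e-04, -7.73223499e-04]), 'force': array([-0.99489629, -0.33463089, -0.08108212]), 'moment': array([0.04321054, 0.00903711, 0.05478268]), 'finger_force': 0.0, 'finger_gap': 0.0880947159251346}
scene {'fov_y': 55.07942452852565, 'cx': 255.78815831004977, 'cy': 191.37914818015054, 'R': array([[-8.47719175e-01,  5.30445024e-01, -5.25977927e-04],
       [ 3.78109559e-01,  6.03571527e-01, -7.01950549e-01],
       [-3.72028710e-01, -5.95255817e-01, -7.12225491e-01]]), 't': array([ 0.44048243, -0.1620658 ,  1.28482474])}
carousel_base [(0.88, [202.
[... 537 characters left out ...]
3, 'cy': 197.09784428682642, 'R': array([[-0.00949188, -0.99955993, -0.02810422],
       [-0.99700642,  0.0116169 , -0.07644119],
       [ 0.07673403,  0.02729451, -0.99667793]]), 't': array([0.06207102, 0.57146202, 1.14980499])}
carousel_base [(0.77, [180.2, 153.3, 317.8, 245.1]), (0.59, [389.4, 162.9, 423.8, 190.5])]
carousel [(0.8, [196.6, 162.9, 275.6, 240.9]), (0.53, [123.5, 132.2, 156.3, 165.6])]
bolt_knob [(0.59, [109.9, 244.5, 150.2, 271.7]), (0.53, [278.6, 208.4, 303.2, 223.0])]
bolt []
green_pod_center [(0.51, [219.5, 168.7, 234.3, 184.6])]
red_pod_center [(0.47, [252.9, 200.4, 270.7, 216.8])]
detent [(0.68, [182.5, 150.0, 316.3, 242.1])]
post0 [(0.8, [197.2, 163.4, 277.3, 244.1])]
```

Run:
```python
import cv2
s=cv2.imread("pics/scene0.png");t=cv2.imread("pics/top0.png")
cv2.imwrite("pics/c_scene.png",cv2.resize(s[140:310,180:345],None,fx=4.5,fy=3.5*1.0,interpolation=2) if 0 else cv2.resize(s[150:300,180:340],None,fx=4,fy=4,interpolation=2))
cv2.imwrite("pics/c_top.png",cv2.resize(t[140:260,170:330],None,fx=5,fy=5,interpolation=2))
```

```text
(no output)
```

View pics/c_scene.png

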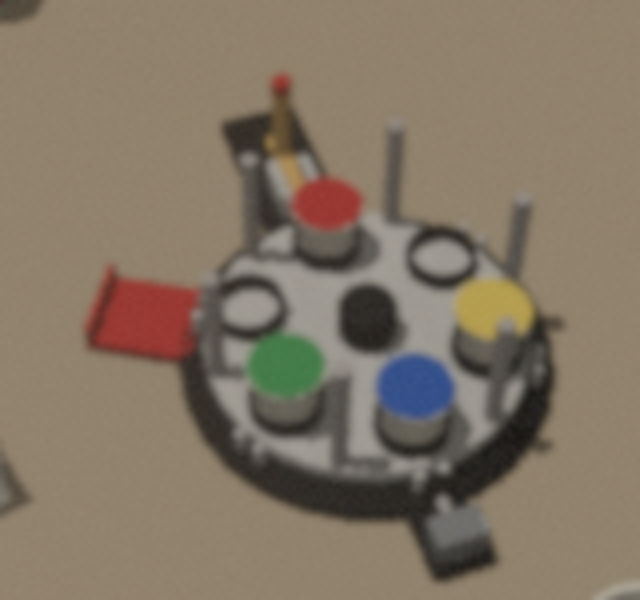

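View pics/c_top.png

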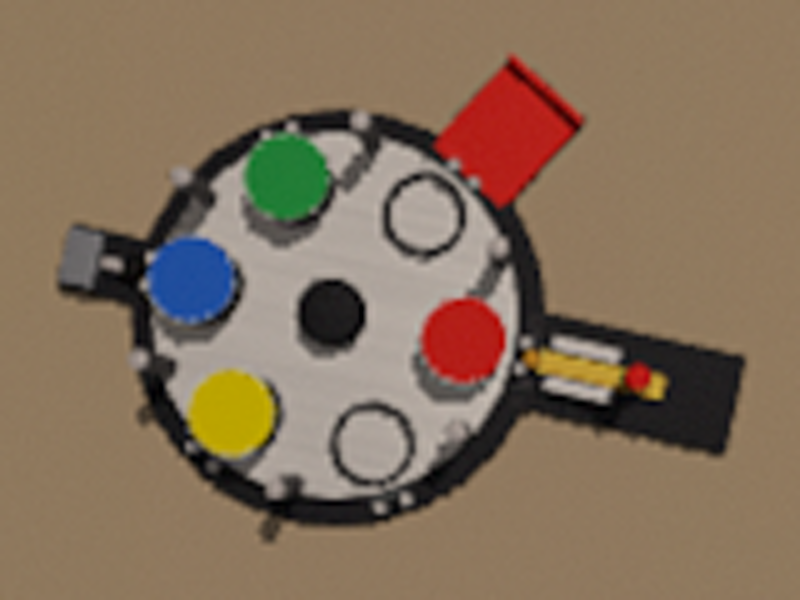

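View pics/top0.png

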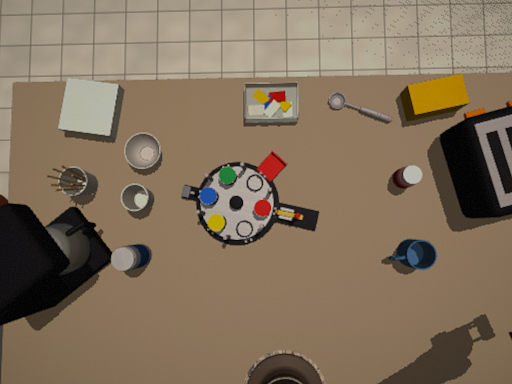

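```bash
cat > h.py <<'E'
import numpy as np
from scipy.spatial.transform import Rotation as R
from scipy.optimize import least_squares
from rig import *
def proj(n,X):
    c=get_calibration(n);f=192/np.tan(np.radians(c['fov_y']/2))
    p=np.atleast_2d(X)@np.array(c['R']).T+c['t'];return np.c_[p[:,0]/p[:,2]*f+c['cx'],p[:,1]/p[:,2]*f+c['cy']]
def pol(r,a,z):a=np.radians(a);return [r*np.cos(a),r*np.sin(a),z]
def world(p,X):
    q=R.from_euler('z',p[2]).apply(X);return q+[p[0],p[1],0]
def rows(pos,yaw):
    """tool-frame row (shift m, turn/60deg) from the current pose to world pos, tool down with tool y along world yaw"""
    s=observe();r0=R.from_quat(s['tool_rot'])
    y=np.array([np.cos(yaw),np.sin(yaw),0])
    best=None
    for sg in(1,-1):
        z=np.array([0,0,-1.]);r1=R.from_matrix(np.c_[np.cross(sg*y,z),sg*y,z])
        v=(r0.inv()*r1).as_rotvec()
        if best is None or np.linalg.norm(v)<np.linalg.norm(best):best=v
    return np.round(np.r_[r0.inv().apply(np.array(pos)-s['ee_pos']),best/np.radians(60)],4)
E
python3 - <<'E'
from h import *
M=[pol(80,a,74) for a in(30,90,150,270)]+[pol(103,a,125) for a in(0,60,120,180,240,300)]+[[0,-180,102]]
M=np.array(M)/1000
T=np.array([(287,177),(191,279),(232,412),(463,340),(360,120),(181,176),(140,357),(280,490),(455,430),(500,245),(639,376)])
S=np.array([(286,366),(415,386),(495,310),(327,205),(210,280),(345,380),(505,327),(522,202),(396,127),(250,160),(281,83)])
T=(T+.5)/5-.5+[170,140];S=(S+.5)/4-.5+[180,150]
for sel in(("top",),("scene",),("top","scene")):
    def res(p):return np.concatenate([(proj(n,world(p,M))-{'top':T,'scene':S}[n]).ravel() for n in sel])
    r=min((least_squares(res,[.55,0,a],loss='soft_l1') for a in(0,1.5,3,-1.5)),key=lambda r:r.cost);print(sel,r.x,r.cost)
    print(np.round(res(r.x).reshape(-1,2),1).tolist())
p=r.x
knob=world(p,[[0,-.18,.15]])[0];print(knob,np.degrees(p[2]))
print(rows(knob,p[2]+np.pi/2))
print(get_calibration("wrist"))
E
```

```text
('top',) [0.55687223 0.13386319 6.05424526] 0.8250924328954712
[[-0.0, -0.2], [0.1, -0.1], [0.0, 0.1], [0.3, -0.2], [0.1, -0.1], [0.0, 0.0], [-0.4, 0.5], [-0.8, -0.4], [0.5, 0.2], [-0.2, 0.2], [0.2, -0.1]]
('scene',) [ 0.55761087  0.13820879 -0.23124879] 2.9364840394315816
[[-0.1, 0.6], [0.1, 0.8], [-0.3, 0.3], [0.1, 0.2], [0.1, 0.2], [-0.8, -1.9], [0.7, -0.2], [0.6, -0.5], [0.2, -0.4], [-0.4, 0.3], [-0.1, -0.5]]
('top', 'scene') [ 0.55688687  0.13571866 -0.23034081] 8.44485172405966
[[-0.7, -0.2], [-0.5, -0.1], [-0.6, 0.0], [-0.3, -0.1], [-0.6, -0.1], [-0.6, -0.0], [-1.1, 0.5], [-1.5, -0.4], [-0.2, 0.2], [-0.9, 0.2], [-0.5, 0.0], [-0.4, -0.2], [-0.2, -0.0], [-0.7, -0.4], [-0.2, -0.4], [-0.1, -0.6], [-1.1, -2.8], [0.4, -1.1], [0.2, -1.3], [-0.2, -1.0], [-0.7, -0.4], [-0.4, -1.0]]
[ 0.51579119 -0.0395273   0.15      ] -13.197556434263264
[ 4.616e-01 -3.916e-01  9.460e-02  1.000e-04 -0.000e+00  5.941e-01]
{'fov_y': 62.610538881427566, 'cx': 256.9621605875526, 'cy': 192.67732323416345, 'tool_from_camera': array([[-4.69202474e-04, -9.54704300e-01, -2.97555843e-01,
         8.17738347e-02],
       [ 9.99999538e-01, -6.97753445e-04,  6.61878975e-04,
        -3.19751266e-04],
       [-8.39519318e-04, -2.97555395e-01,  9.54704186e-01,
        -1.39323364e-01],
       [ 0.00000000e+00,  0.00000000e+00,  0.00000000e+00,
         1.00000000e+00]])}
```

Emit:
{"api": "jog_arm", "payload": {
  "targets": [
    [0.4616, -0.3916, 0.0146, 0, 0, 0.594, 0],
    [0.4616, -0.3916, 0.0146, 0, 0, 0.594, 0],
    [0.4616, -0.3916, 0.0146, 0, 0, 0.594, 0],
    [0.4616, -0.3916, 0.0146, 0, 0, 0.594, 0],
    [0.4616, -0.3916, 0.0146, 0, 0, 0.594, 0],
    [0.4616, -0.3916, 0.0146, 0, 0, 0.594, 0],
    [0.4616, -0.3916, 0.0146, 0, 0, 0.594, 0],
    [0.4616, -0.3916, 0.0146, 0, 0, 0.594, 0],
    [0.4616, -0.3916, 0.0146, 0, 0, 0.594, 0],
    [0.4616, -0.3916, 0.0146, 0, 0, 0.594, 0],
    [0.4616, -0.3916, 0.0146, 0, 0, 0.594, 0],
    [0.4616, -0.3916, 0.0146, 0, 0, 0.594, 0]
  ]
}}

```text
clock: 2.1
ee_pos: [0.5107, -0.0488, 0.2307]
tool_rot: [0.993, -0.115, 0.0, 0.0]
force: [1.1, -0.4, 0.6]
finger_gap: 0.0877
finger_force: 0.0
```

Emit:
{"api": "jog_arm", "payload": {
  "targets": [
    [0, 0, 0, 0, 0, 0, 0],
    [0, 0, 0, 0, 0, 0, 0]
  ]
}}

```text
clock: 2.3
ee_pos: [0.5102, -0.0495, 0.2302]
tool_rot: [0.994, -0.113, -0.0, -0.0]
force: [0.1, -0.6, -0.3]
finger_gap: 0.0876
finger_force: 0.0
```

Run:
```python
from h import *
import cv2
s=observe();im=get_image("wrist");cv2.imwrite("pics/w0.png",im[:,:,::-1])
print(s['clock'],s['ee_pos'],s['tool_rot'],s['force'],s['qpos'])
p=[.5569,.1357,-.2303]
print(rows(world(p,[[0,-.18,.15]])[0],p[2]+np.pi/2))
c=get_calibration("wrist");f=192/np.tan(np.radians(c['fov_y']/2))
A=np.array(c['tool_from_camera'])
for nm,X in(("knobtop",[0,-.18,.102]),("red",[0,-.08,.074]),("post300",np.array(pol(103,300,125))/1e3),("post240",np.array(pol(103,240,125))/1e3)):
    t=R.from_quat(s['tool_rot']).inv().apply(world(p,[X])[0]-s['ee_pos']);q=A[:3,:3].T@(t-A[:3,3]);print(nm,q[:2]/q[2]*f+[c['cx'],c['cy']])
```

```text
2.3 [ 0.51019905 -0.04950555  0.23018865] [ 9.93551703e-01 -1.13379811e-01 -1.79353394e-04 -9.95774716e-06] [ 0.0645132  -0.56125376 -0.34050747] [ 0.21610042  0.24953892 -0.25429908  1.87004497  0.07239437  1.03122947
 -1.86595071]
[ 0.0033 -0.0126  0.0802  0.0006  0.0004  0.0004]
knobtop [244.45828891 187.42931782]
red [142.14376375 179.02743117]
post300 [123.9252853  130.96880996]
post240 [138.60683107 252.0648102 ]
```

View pics/w0.png

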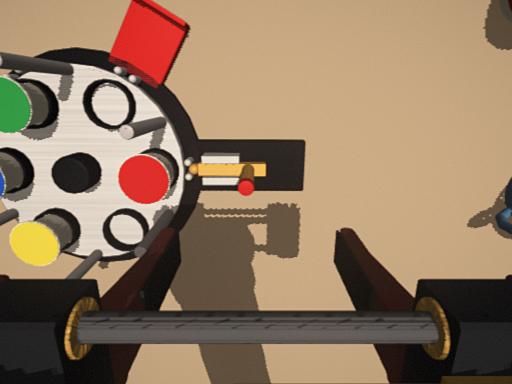

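Emit:
{"api": "jog_arm", "payload": {
  "targets": [
    [0.003, -0.011, 0.03, 0, 0, 0, 0],
    [0.003, -0.011, 0.06, 0, 0, 0, 0],
    [0.003, -0.011, 0.09, 0, 0, 0, 0],
    [0.003, -0.011, 0.12, 0, 0, 0, 0],
    [0.003, -0.011, 0.14, 0, 0, 0, 0.2],
    [0.003, -0.011, 0.14, 0, 0, 0, 0.4],
    [0.003, -0.011, 0.14, 0, 0, 0, 0.6],
    [0.003, -0.011, 0.14, 0, 0, 0, 0.68],
    [0.003, -0.011, 0.14, 0, 0, 0, 0.71],
    [0.003, -0.011, 0.14, 0, 0, 0, 0.73]
  ]
}}

```text
clock: 3.35
ee_pos: [0.516, -0.0408, 0.0914]
tool_rot: [0.993, -0.115, 0.001, 0.0]
force: [0.1, 0.7, -0.2]
finger_gap: 0.0426
finger_force: 0.0
```

Run:
```python
from h import *
import cv2
s=observe();im=get_image("wrist");cv2.imwrite("pics/w1.png",im[:,:,::-1])
print(s['clock'],s['ee_pos'],s['force'],s['finger_gap'])
p=[.5565,.134,-.2303]
print(R.from_euler('z',-p[2]).apply(s['ee_pos']-[p[0],p[1],0]), R.from_quat(s['tool_rot']).as_matrix().round(3).tolist())
```

```text
3.35 [ 0.51600959 -0.040758    0.09135625] [ 0.0794068   0.68610765 -0.24471823] 0.04263267141519294
[ 0.00047056 -0.17938676  0.09135625] [[0.974, -0.228, 0.002], [-0.228, -0.974, -0.0], [0.002, -0.0, -1.0]]
```

View pics/w1.png

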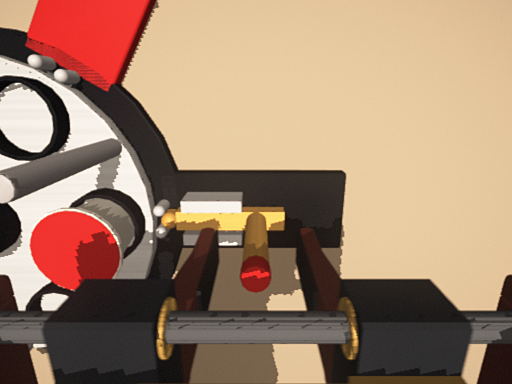

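Emit:
{"api": "jog_arm", "payload": {
  "targets": [
    [0, 0, 0, 0, 0, 0, 0.73],
    [0, 0, 0, 0, 0, 0, 0.73],
    [0, 0, 0, 0, 0, 0, 0.73],
    [0, 0.002, 0, 0, 0, 0, 0.73],
    [0, 0.004, 0, 0, 0, 0, 0.73],
    [0, 0.005, 0, 0, 0, 0, 0.73],
    [0, 0.006, 0, 0, 0, 0, 0.73]
  ]
}}

```text
clock: 4.1
ee_pos: [0.5142, -0.0456, 0.0903]
tool_rot: [0.993, -0.115, 0.0, -0.001]
force: [0.4, 3.8, -2.0]
finger_gap: 0.0238
finger_force: 2.0
```

Emit:
{"api": "jog_arm", "payload": {
  "targets": [
    [0, 0.001, 0, 0, 0, 0, 0.73],
    [0, 0.002, 0, 0, 0, 0, 0.73]
  ]
}}

```text
clock: 4.3
ee_pos: [0.5137, -0.048, 0.0903]
tool_rot: [0.993, -0.115, 0.0, -0.0]
force: [1.5, 4.2, -1.1]
finger_gap: 0.0237
finger_force: 2.0
```

Emit:
{"api": "jog_arm", "payload": {
  "targets": [
    [0, 0.001, 0, 0, 0, 0, 0.73],
    [0, 0.002, 0, 0, 0, 0, 0.73]
  ]
}}

```text
clock: 4.5
ee_pos: [0.5131, -0.0503, 0.0903]
tool_rot: [0.993, -0.115, -0.0, -0.0]
force: [0.9, 4.1, -2.3]
finger_gap: 0.0239
finger_force: 2.0
```

Emit:
{"api": "jog_arm", "payload": {
  "targets": [
    [0, 0.002, 0, 0, 0, 0, 0.73],
    [0, 0.004, 0, 0, 0, 0, 0.73],
    [0, 0.006, 0, 0, 0, 0, 0.73],
    [0, 0.008, 0, 0, 0, 0, 0.73],
    [0, 0.01, 0, 0, 0, 0, 0.73],
    [0, 0.012, 0, 0, 0, 0, 0.73],
    [0, 0.014, 0, 0, 0, 0, 0.73],
    [0, 0.016, 0, 0, 0, 0, 0.73],
    [0, 0.017, 0, 0, 0, 0, 0.73],
    [0, 0.018, 0, 0, 0, 0, 0.73]
  ]
}}

```text
clock: 5.5
ee_pos: [0.509, -0.0679, 0.0903]
tool_rot: [0.993, -0.115, -0.0, -0.0]
force: [0.7, 4.2, -3.2]
finger_gap: 0.0234
finger_force: 2.0
```

Emit:
{"api": "jog_arm", "payload": {
  "targets": [
    [0, 0.001, 0, 0, 0, 0, 0.73],
    [0, 0.002, 0, 0, 0, 0, 0.73]
  ]
}}

```text
clock: 5.7
ee_pos: [0.5085, -0.0698, 0.0903]
tool_rot: [0.993, -0.115, -0.0, -0.0]
force: [0.4, 3.8, -2.6]
finger_gap: 0.0238
finger_force: 2.0
```

Emit:
{"api": "jog_arm", "payload": {
  "targets": [
    [0, 0.0005, 0, 0, 0, 0, 0.73],
    [0, 0.001, 0, 0, 0, 0, 0.73]
  ]
}}

```text
clock: 5.9
ee_pos: [0.5083, -0.0708, 0.0903]
tool_rot: [0.993, -0.115, -0.0, 0.0]
force: [0.4, 4.5, -2.9]
finger_gap: 0.0239
finger_force: 2.0
```

Emit:
{"api": "jog_arm", "payload": {
  "targets": [
    [0, 0.0005, 0, 0, 0, 0, 0.73],
    [0, 0.001, 0, 0, 0, 0, 0.73]
  ]
}}

```text
clock: 6.1
ee_pos: [0.5081, -0.0717, 0.0903]
tool_rot: [0.993, -0.115, -0.0, -0.0]
force: [-0.0, 3.9, -2.0]
finger_gap: 0.0238
finger_force: 2.0
```

Emit:
{"api": "jog_arm", "payload": {
  "targets": [
    [0, 0.0005, 0, 0, 0, 0, 0.73],
    [0, 0.001, 0, 0, 0, 0, 0.73]
  ]
}}

```text
clock: 6.3
ee_pos: [0.508, -0.072, 0.0903]
tool_rot: [0.993, -0.115, 0.0, -0.0]
force: [1.5, 6.2, -3.1]
finger_gap: 0.0239
finger_force: 3.6
```

Emit:
{"api": "jog_arm", "payload": {
  "targets": [
    [0, 0.0005, 0, 0, 0, 0, 0.73],
    [0, 0.001, 0, 0, 0, 0, 0.73]
  ]
}}

```text
clock: 6.5
ee_pos: [0.508, -0.0721, 0.0903]
tool_rot: [0.993, -0.114, 0.0, -0.001]
force: [2.8, 9.7, -3.8]
finger_gap: 0.0242
finger_force: 4.9
```

Emit:
{"api": "jog_arm", "payload": {
  "targets": [
    [0, -0.004, 0, 0, 0, 0, 0.73],
    [0, -0.007, 0, 0, 0, 0, 0.73],
    [0, -0.007, -0.02, 0, 0, 0, 0.73],
    [0, -0.007, -0.05, 0, 0, 0, 0.73],
    [0, -0.007, -0.08, 0, 0, 0, 1],
    [0, -0.007, -0.08, 0, 0, 0, 1],
    [0, -0.007, -0.08, 0, 0, 0, 1]
  ]
}}

```text
clock: 7.2
ee_pos: [0.5095, -0.0676, 0.1709]
tool_rot: [0.993, -0.115, 0.001, 0.0]
force: [-0.2, -0.5, -0.5]
finger_gap: 0.003
finger_force: 0.0
```

Run:
```python
from h import *
s=observe();p=[.5565,.134,-.2303]
print(s['clock'],s['ee_pos'],s['finger_gap'],s['force'],s['qpos'])
print(R.from_euler('z',-p[2]).apply(s['ee_pos']-[p[0],p[1],0]))
print(rows(world(p,[[.08,-.089,.17]])[0],p[2]+np.pi/2),rows(world(p,[[.08,-.089,.11]])[0],p[2]+np.pi/2))
for a in range(-60,-121,-6):
    print(a,np.round((np.array(pol(103,a,0))-pol(103,-60,0))/1000,4))
```

```text
7.2 [ 0.50954904 -0.06762713  0.17094897] 0.003042836238693438 [-0.15987451 -0.53710122 -0.49926592] [ 0.24290795  0.31846791 -0.25065404  1.93478564  0.10080312  0.89853019
 -1.8603454 ]
[ 0.00031399 -0.20702124  0.17094897]
[ 0.0796 -0.1181  0.001   0.0007 -0.0017 -0.0008] [ 0.0795 -0.1181  0.061   0.0007 -0.0017 -0.0008]
-60 [0. 0. 0.]
-66 [-0.0096 -0.0049  0.    ]
-72 [-0.0197 -0.0088  0.    ]
-78 [-0.0301 -0.0115  0.    ]
-84 [-0.0407 -0.0132  0.    ]
-90 [-0.0515 -0.0138  0.    ]
-96 [-0.0623 -0.0132  0.    ]
-102 [-0.0729 -0.0115  0.    ]
-108 [-0.0833 -0.0088  0.    ]
-114 [-0.0934 -0.0049  0.    ]
-120 [-0.103 -0.     0.   ]
```

Emit:
{"api": "jog_arm", "payload": {
  "targets": [
    [0.04, -0.059, 0, 0, 0, 0, 1],
    [0.08, -0.118, 0, 0, 0, 0, 1],
    [0.08, -0.118, 0, 0, 0, 0, 1],
    [0.08, -0.118, 0, 0, 0, 0, 1],
    [0.08, -0.118, 0.02, 0, 0, 0, 1],
    [0.08, -0.118, 0.04, 0, 0, 0, 1],
    [0.08, -0.118, 0.06, 0, 0, 0, 1],
    [0.08, -0.118, 0.06, 0, 0, 0, 1]
  ]
}}

```text
clock: 8.0
ee_pos: [0.6112, 0.0287, 0.1063]
tool_rot: [0.993, -0.115, -0.003, 0.001]
force: [-1.1, 0.1, 1.0]
finger_gap: 0.0007
finger_force: 0.0
```

Run:
```python
from h import *
import cv2
s=observe();im=get_image("wrist");cv2.imwrite("pics/w2.png",im[:,:,::-1])
p=[.5565,.134,-.2303]
print(s['clock'],s['force'],R.from_euler('z',-p[2]).apply(s['ee_pos']-[p[0],p[1],0]))
```

```text
8.0 [-1.13684819  0.14492026  1.02242816] [ 0.07733117 -0.09001801  0.10632389]
```

View pics/w2.png

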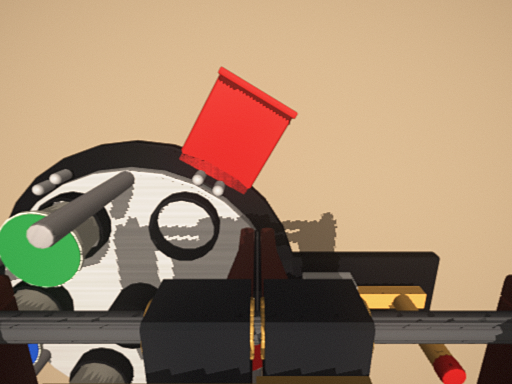

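Emit:
{"api": "jog_arm", "payload": {
  "targets": [
    [0, 0, -0.004, 0, 0, 0, 1],
    [-0.002, 0, -0.004, 0, 0, 0, 1],
    [-0.004, 0, -0.004, 0, 0, 0, 1],
    [-0.006, 0, -0.004, 0, 0, 0, 1],
    [-0.008, 0, -0.004, 0, 0, 0, 1]
  ]
}}

```text
clock: 8.55
ee_pos: [0.6062, 0.0316, 0.1148]
tool_rot: [0.993, -0.115, 0.0, -0.0]
force: [1.0, -0.2, -0.1]
finger_gap: 0.0002
finger_force: 0.0
```

Emit:
{"api": "jog_arm", "payload": {
  "targets": [
    [-0.001, 0, 0, 0, 0, 0, 1],
    [-0.002, 0, 0, 0, 0, 0, 1]
  ]
}}

```text
clock: 8.75
ee_pos: [0.6042, 0.0321, 0.1144]
tool_rot: [0.993, -0.115, 0.0, 0.0]
force: [0.2, -0.6, 0.7]
finger_gap: 0.0005
finger_force: 0.0
```

Emit:
{"api": "jog_arm", "payload": {
  "targets": [
    [-0.001, 0, 0, 0, 0, 0, 1],
    [-0.002, 0, 0, 0, 0, 0, 1]
  ]
}}

```text
clock: 8.95
ee_pos: [0.6025, 0.0325, 0.1143]
tool_rot: [0.993, -0.115, 0.0, 0.0]
force: [2.5, -1.0, -0.6]
finger_gap: 0.0003
finger_force: 1.2
```

Emit:
{"api": "jog_arm", "payload": {
  "targets": [
    [-0.001, 0.0005, 0, 0, 0, 0, 1],
    [-0.002, 0.001, 0, 0, 0, 0, 1]
  ]
}}

```text
clock: 9.15
ee_pos: [0.6019, 0.0323, 0.1146]
tool_rot: [0.993, -0.115, 0.002, -0.001]
force: [7.3, 0.3, -5.9]
finger_gap: 0.0006
finger_force: 3.7
```

Emit:
{"api": "jog_arm", "payload": {
  "targets": [
    [-0.001, 0.0005, 0, 0, 0, 0, 1],
    [-0.002, 0.001, 0, 0, 0, 0, 1]
  ]
}}

```text
clock: 9.35
ee_pos: [0.5996, 0.0315, 0.1145]
tool_rot: [0.993, -0.115, 0.002, -0.0]
force: [5.5, 0.5, -3.6]
finger_gap: 0.0006
finger_force: 2.8
```

Emit:
{"api": "jog_arm", "payload": {
  "targets": [
    [-0.001, 0.0005, 0, 0, 0, 0, 1],
    [-0.002, 0.001, 0, 0, 0, 0, 1]
  ]
}}

```text
clock: 9.55
ee_pos: [0.5964, 0.0305, 0.1144]
tool_rot: [0.993, -0.115, 0.001, 0.0]
force: [3.0, -1.1, -1.2]
finger_gap: 0.0007
finger_force: 1.4
```

Emit:
{"api": "jog_arm", "payload": {
  "targets": [
    [-0.002, 0.001, 0, 0, 0, 0, 1],
    [-0.004, 0.002, 0, 0, 0, 0, 1],
    [-0.006, 0.0029, 0, 0, 0, 0, 1],
    [-0.008, 0.0037, 0, 0, 0, 0, 1],
    [-0.01, 0.0045, 0, 0, 0, 0, 1],
    [-0.012, 0.0052, 0, 0, 0, 0, 1],
    [-0.0137, 0.0058, 0, 0, 0, 0, 1],
    [-0.016, 0.0065, 0, 0, 0, 0, 1],
    [-0.018, 0.007, 0, 0, 0, 0, 1],
    [-0.02, 0.0075, 0, 0, 0, 0, 1],
    [-0.022, 0.008, 0, 0, 0, 0, 1],
    [-0.0241, 0.0085, 0, 0, 0, 0, 1]
  ]
}}

```text
clock: 10.75
ee_pos: [0.5704, 0.028, 0.1144]
tool_rot: [0.993, -0.115, 0.0, 0.0]
force: [2.0, -0.2, 0.4]
finger_gap: 0.0007
finger_force: 0.4
```

Run:
```python
from h import *
import cv2
s=observe();im=get_image("top");cv2.imwrite("pics/t3.png",cv2.resize(im[140:260,170:330,::-1],None,fx=5,fy=5,interpolation=2))
p=[.5565,.134,-.2303]
print(s['clock'],s['force'],R.from_euler('z',-p[2]).apply(s['ee_pos']-[p[0],p[1],0]))
```

```text
10.75 [ 2.01440926 -0.19951179  0.41575262] [ 0.03772055 -0.09998427  0.11437436]
```

View pics/t3.png

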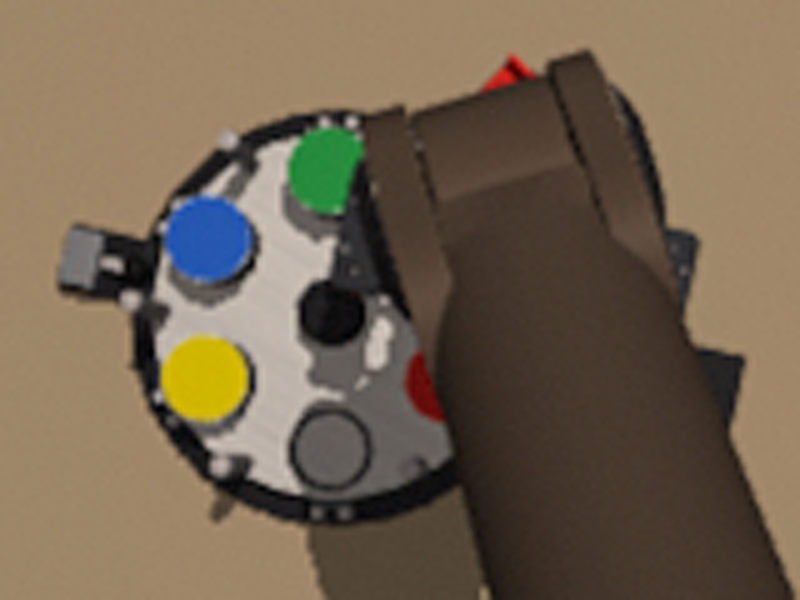

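Emit:
{"api": "jog_arm", "payload": {
  "targets": [
    [-0.002, 0.0004, 0, 0, 0, 0, 1],
    [-0.004, 0.0008, 0, 0, 0, 0, 1],
    [-0.006, 0.0011, 0, 0, 0, 0, 1],
    [-0.008, 0.0014, 0, 0, 0, 0, 1],
    [-0.01, 0.0017, 0, 0, 0, 0, 1],
    [-0.012, 0.0019, 0, 0, 0, 0, 1],
    [-0.014, 0.002, 0, 0, 0, 0, 1],
    [-0.016, 0.0021, 0, 0, 0, 0, 1],
    [-0.018, 0.0022, 0, 0, 0, 0, 1],
    [-0.02, 0.0023, 0, 0, 0, 0, 1],
    [-0.022, 0.0023, 0, 0, 0, 0, 1],
    [-0.024, 0.0023, 0, 0, 0, 0, 1]
  ]
}}

```text
clock: 12.0
ee_pos: [0.5464, 0.0315, 0.1143]
tool_rot: [0.993, -0.115, 0.0, 0.0]
force: [0.3, -0.3, -0.3]
finger_gap: 0.0006
finger_force: 0.4
```

Emit:
{"api": "jog_arm", "payload": {
  "targets": [
    [-0.002, 0, 0, 0, 0, 0, 1],
    [-0.004, -0.0002, 0, 0, 0, 0, 1],
    [-0.006, -0.0004, 0, 0, 0, 0, 1],
    [-0.008, -0.0006, 0, 0, 0, 0, 1],
    [-0.01, -0.001, 0, 0, 0, 0, 1],
    [-0.012, -0.0013, 0, 0, 0, 0, 1],
    [-0.014, -0.0016, 0, 0, 0, 0, 1],
    [-0.016, -0.002, 0, 0, 0, 0, 1],
    [-0.018, -0.0024, 0, 0, 0, 0, 1],
    [-0.02, -0.003, 0, 0, 0, 0, 1]
  ]
}}

```text
clock: 13.0
ee_pos: [0.5277, 0.039, 0.1144]
tool_rot: [0.993, -0.115, 0.0, 0.0]
force: [-0.2, -1.0, -0.4]
finger_gap: 0.0001
finger_force: 0.3
```

Run:
```python
from h import *
s=observe()
p=[.5565,.134,-.2303]
t=R.from_euler('z',-p[2]).apply(s['ee_pos']-[p[0],p[1],0])
print(s['clock'],s['force'],t,np.degrees(np.arccos((t[0]-.0165)/.103)))
```

```text
13.0 [-0.18270486 -0.96960232 -0.41750161] [-0.00637649 -0.09911936  0.11435468] 102.83251475445567
```

Emit:
{"api": "jog_arm", "payload": {
  "targets": [
    [-0.0017, -0.0005, 0, 0, 0, 0, 1],
    [-0.0034, -0.001, 0, 0, 0, 0, 1],
    [-0.0052, -0.0015, 0, 0, 0, 0, 1],
    [-0.007, -0.002, 0, 0, 0, 0, 1],
    [-0.0087, -0.0025, 0, 0, 0, 0, 1],
    [-0.0104, -0.003, 0, 0, 0, 0, 1]
  ]
}}

```text
clock: 13.6
ee_pos: [0.5183, 0.0443, 0.1143]
tool_rot: [0.993, -0.115, 0.0, -0.0]
force: [1.9, -0.1, 0.6]
finger_gap: 0.0008
finger_force: 0.3
```

Emit:
{"api": "jog_arm", "payload": {
  "targets": [
    [-0.001, -0.0004, 0, 0, 0, 0, 1],
    [-0.002, -0.0008, 0, 0, 0, 0, 1]
  ]
}}

```text
clock: 13.8
ee_pos: [0.5165, 0.0455, 0.1144]
tool_rot: [0.993, -0.115, 0.0, 0.0]
force: [0.2, -0.2, -0.3]
finger_gap: 0.0006
finger_force: 0.3
```

Emit:
{"api": "jog_arm", "payload": {
  "targets": [
    [-0.001, -0.0004, 0, 0, 0, 0, 1],
    [-0.002, -0.0008, 0, 0, 0, 0, 1]
  ]
}}

```text
clock: 14.0
ee_pos: [0.5148, 0.0467, 0.1143]
tool_rot: [0.993, -0.115, 0.0, 0.0]
force: [1.1, -0.4, -0.2]
finger_gap: 0.0005
finger_force: 0.3
```

Run:
```python
from h import *
s=observe()
p=[.5565,.134,-.2303]
t=R.from_euler('z',-p[2]).apply(s['ee_pos']-[p[0],p[1],0])
print(s['clock'],s['force'],t,np.degrees(np.arccos((t[0]-.0165)/.103)))
```

```text
14.0 [ 1.14513503 -0.39005348 -0.16989261] [-0.02067365 -0.09456006  0.11434725] 111.15604675210638
```

Emit:
{"api": "jog_arm", "payload": {
  "targets": [
    [-0.0008, -0.0003, 0, 0, 0, 0, 1],
    [-0.0016, -0.0007, 0, 0, 0, 0, 1]
  ]
}}

```text
clock: 14.2
ee_pos: [0.5136, 0.0475, 0.1144]
tool_rot: [0.993, -0.115, 0.0, 0.0]
force: [2.8, -1.8, -1.3]
finger_gap: 0.0006
finger_force: 1.6
```

Emit:
{"api": "jog_arm", "payload": {
  "targets": [
    [-0.0008, -0.0003, 0, 0, 0, 0, 1],
    [-0.0016, -0.0007, 0, 0, 0, 0, 1]
  ]
}}

```text
clock: 14.4
ee_pos: [0.5132, 0.0477, 0.1145]
tool_rot: [0.993, -0.115, 0.001, 0.0]
force: [5.6, -4.9, -4.0]
finger_gap: 0.0004
finger_force: 3.7
```

Emit:
{"api": "jog_arm", "payload": {
  "targets": [
    [-0.0005, -0.0002, 0, 0, 0, 0, 1],
    [-0.001, -0.0005, 0, 0, 0, 0, 1]
  ]
}}

```text
clock: 14.6
ee_pos: [0.5125, 0.0482, 0.1145]
tool_rot: [0.993, -0.115, 0.001, 0.0]
force: [4.2, -4.8, -4.0]
finger_gap: 0.0004
finger_force: 3.3
```

Run:
```python
from h import *
import cv2
s=observe();im=get_image("top");cv2.imwrite("pics/t4.png",cv2.resize(im[140:260,170:330,::-1],None,fx=5,fy=5,interpolation=2))
p=[.5565,.134,-.2303]
t=R.from_euler('z',-p[2]).apply(s['ee_pos']-[p[0],p[1],0])
print(s['clock'],s['force'],t,np.degrees(np.arccos((t[0]-.0165)/.103)))
```

```text
14.6 [ 4.19603611 -4.80235278 -3.97826085] [-0.0232957  -0.09356383  0.11445703] 112.72857123653219
```

View pics/t4.png

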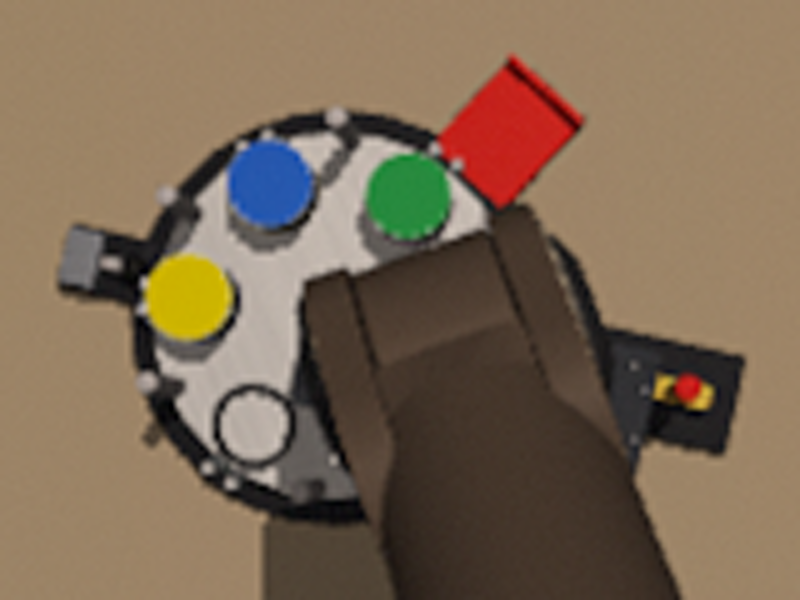

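Emit:
{"api": "jog_arm", "payload": {
  "targets": [
    [-0.0005, -0.0002, 0, 0, 0, 0, 1],
    [-0.001, -0.0005, 0, 0, 0, 0, 1]
  ]
}}

```text
clock: 14.85
ee_pos: [0.5113, 0.049, 0.1144]
tool_rot: [0.993, -0.115, 0.001, 0.0]
force: [4.4, -3.9, -1.6]
finger_gap: 0.0003
finger_force: 2.6
```

Emit:
{"api": "jog_arm", "payload": {
  "targets": [
    [-0.0005, -0.0002, 0, 0, 0, 0, 1],
    [-0.001, -0.0005, 0, 0, 0, 0, 1]
  ]
}}

```text
clock: 15.05
ee_pos: [0.5101, 0.05, 0.1145]
tool_rot: [0.993, -0.115, 0.001, 0.0]
force: [3.5, -3.3, -0.3]
finger_gap: 0.0001
finger_force: 1.9
```

Emit:
{"api": "jog_arm", "payload": {
  "targets": [
    [-0.0005, -0.0002, 0, 0, 0, 0, 1],
    [-0.001, -0.0005, 0, 0, 0, 0, 1]
  ]
}}

```text
clock: 15.25
ee_pos: [0.5085, 0.0515, 0.1144]
tool_rot: [0.993, -0.115, -0.0, 0.0]
force: [0.5, -2.7, 0.0]
finger_gap: 0.0003
finger_force: 1.0
```

Emit:
{"api": "jog_arm", "payload": {
  "targets": [
    [-0.0005, -0.0003, 0, 0, 0, 0, 1],
    [-0.001, -0.0006, 0, 0, 0, 0, 1],
    [-0.001, -0.0006, 0, 0, 0, 0, 1],
    [-0.001, -0.0006, 0, 0, 0, 0, 1]
  ]
}}

```text
clock: 15.65
ee_pos: [0.5075, 0.0529, 0.1143]
tool_rot: [0.993, -0.115, -0.0, -0.0]
force: [-0.9, 0.1, -0.9]
finger_gap: 0.0005
finger_force: 0.0
```

Run:
```python
from h import *
import cv2
s=observe();im=get_image("top");b=cv2.imread("pics/top0.png")[:,:,::-1]
p=[.5565,.134,-.2303]
t=R.from_euler('z',-p[2]).apply(s['ee_pos']-[p[0],p[1],0])
print(s['clock'],s['force'],t)
def cen(m,lo,hi):
    h=cv2.cvtColor(np.ascontiguousarray(m[140:260,170:330]),cv2.COLOR_RGB2HSV);k=cv2.inRange(h,lo,hi);n,l,st,c=cv2.connectedComponentsWithStats(k);i=1+np.argmax(st[1:,4]);return c[i]+[170,140],st[i,4]
cols=dict(green=((45,90,50),(75,255,255)),blue=((105,110,50),(125,255,255)),yellow=((26,150,80),(32,255,255)))
for n,(lo,hi) in cols.items(): print(n,cen(b,lo,hi),cen(im,lo,hi))
q=[.5569,.1339,-.2289]
def fit(a):return proj("top",world(q,[np.array(pol(80,a,74))/1e3]))[0]
for n,a0 in(("green",30),("blue",90),("yellow",150)):
    m=cen(im,*cols[n])[0]+(fit(a0)-cen(b,*cols[n])[0]);r=least_squares(lambda d:fit(a0+d[0])-m,[-55.],diff_step=1e-3);print(n,"turn",r.x,r.cost)
```

```text
15.65 [-0.88121262  0.13937963 -0.87650654] [-0.02923022 -0.09014196  0.11425836]
green (array([226.88687783, 174.90497738]), np.int32(221)) (array([254.50909091, 181.45909091]), np.int32(220))
blue (array([207.65919283, 195.367713  ]), np.int32(223)) (array([227.34061135, 174.86899563]), np.int32(229))
yellow (array([215.94009217, 222.15207373]), np.int32(217)) (array([207.89903846, 194.70192308]), np.int32(208))
green turn [-61.51601046] 0.011008627471493521
blue turn [-61.31606205] 0.022905655152728677
yellow turn [-61.45516491] 0.006217371680381855
```

Emit:
{"api": "jog_arm", "payload": {
  "targets": [
    [0.004, 0, 0, 0, 0, 0, 1],
    [0.006, 0, -0.02, 0, 0, 0, 1],
    [0.006, 0, -0.05, 0, 0, 0, 1],
    [0.006, 0, -0.065, 0, 0, 0, 1],
    [0.029, 0.05, -0.065, 0, 0, 0, 1],
    [0.029, 0.1, -0.065, 0, 0, 0, 1],
    [0.029, 0.152, -0.065, 0, 0, 0, 1],
    [0.029, 0.152, -0.065, 0, 0, 0, 1],
    [0.029, 0.152, -0.065, 0, 0, 0, 1]
  ]
}}

```text
clock: 16.6
ee_pos: [0.5011, -0.104, 0.1794]
tool_rot: [0.993, -0.117, 0.0, 0.0]
force: [-0.3, 1.0, -0.4]
finger_gap: 0.0006
finger_force: 0.0
```

Run:
```python
from h import *
import cv2
s=observe();im=get_image("wrist");cv2.imwrite("pics/w5.png",im[:,:,::-1])
p=[.5565,.134,-.2303]
print(s['clock'],s['force'],R.from_euler('z',-p[2]).apply(s['ee_pos']-[p[0],p[1],0]))
print(rows(world(p,[[0,-.242,.09]])[0],p[2]+np.pi/2))
c=get_calibration("wrist");f=192/np.tan(np.radians(c['fov_y']/2));A=np.array(c['tool_from_camera'])
for nm,X in(("knobtop",[0,-.208,.102]),("post300",np.array(pol(103,300,125))/1e3),("post0",np.array(pol(103,0,125))/1e3),("post240",np.array(pol(103,240,125))/1e3)):
    t=R.from_quat(s['tool_rot']).inv().apply(world(p,[X])[0]-s['ee_pos']);q=A[:3,:3].T@(t-A[:3,3]);print(nm,q[:2]/q[2]*f+[c['cx'],c['cy']])
top=get_image("top")
cv2.imwrite("pics/t5.png",np.hstack([cv2.resize(m[145:250,175:280],None,fx=3.8,fy=3.8,interpolation=2) for m in (cv2.imread("pics/top0.png"),top[:,:,::-1])]))
```

```text
16.6 [-0.29383886  1.00212565 -0.40302944] [ 0.00036157 -0.24441836  0.17936828]
[-0.0004 -0.0003  0.0894 -0.0005 -0.0002 -0.0009]
knobtop [207.15116548 211.92149481]
post300 [  4.06646239 147.60782857]
post0 [-175.28847981   57.68890056]
post240 [ 39.14983165 291.90247459]
```

View pics/t5.png

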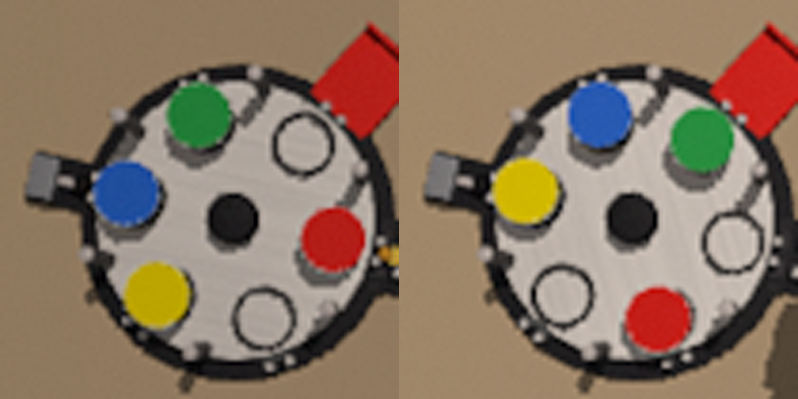

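View pics/w5.png

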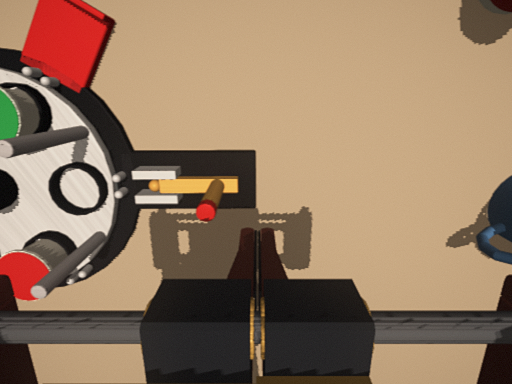

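Emit:
{"api": "jog_arm", "payload": {
  "targets": [
    [0, 0, 0.03, 0, 0, 0, 1],
    [0, 0, 0.06, 0, 0, 0, 1],
    [0, 0, 0.088, 0, 0, 0, 1],
    [0, 0, 0.088, 0, 0, 0, 1],
    [0, 0, 0.088, 0, 0, 0, 1],
    [0, -0.002, 0.088, 0, 0, 0, 1],
    [0, -0.004, 0.088, 0, 0, 0, 1],
    [0, -0.006, 0.088, 0, 0, 0, 1],
    [0, -0.008, 0.088, 0, 0, 0, 1]
  ]
}}

```text
clock: 17.6
ee_pos: [0.5036, -0.0942, 0.0921]
tool_rot: [0.993, -0.115, 0.001, 0.0]
force: [0.3, -0.3, -0.5]
finger_gap: 0.0007
finger_force: 0.0
```

Emit:
{"api": "jog_arm", "payload": {
  "targets": [
    [0, -0.0015, 0, 0, 0, 0, 1],
    [0, -0.003, 0, 0, 0, 0, 1],
    [0, -0.0045, 0, 0, 0, 0, 1],
    [0, -0.006, 0, 0, 0, 0, 1],
    [0, -0.0075, 0, 0, 0, 0, 1],
    [0, -0.009, 0, 0, 0, 0, 1]
  ]
}}

```text
clock: 18.2
ee_pos: [0.5052, -0.0855, 0.0913]
tool_rot: [0.993, -0.115, -0.0, 0.0]
force: [0.2, -0.7, 0.4]
finger_gap: 0.0002
finger_force: 0.0
```

Emit:
{"api": "jog_arm", "payload": {
  "targets": [
    [0, -0.0015, 0, 0, 0, 0, 1],
    [0, -0.003, 0, 0, 0, 0, 1],
    [0, -0.0045, 0, 0, 0, 0, 1],
    [0, -0.006, 0, 0, 0, 0, 1],
    [0, -0.0075, 0, 0, 0, 0, 1],
    [0, -0.009, 0, 0, 0, 0, 1]
  ]
}}

```text
clock: 18.8
ee_pos: [0.5072, -0.077, 0.0913]
tool_rot: [0.993, -0.115, -0.0, 0.0]
force: [-0.4, -4.6, 0.8]
finger_gap: 0.0007
finger_force: 2.0
```

Emit:
{"api": "jog_arm", "payload": {
  "targets": [
    [0, -0.0015, 0, 0, 0, 0, 1],
    [0, -0.003, 0, 0, 0, 0, 1],
    [0, -0.0045, 0, 0, 0, 0, 1],
    [0, -0.006, 0, 0, 0, 0, 1],
    [0, -0.0075, 0, 0, 0, 0, 1],
    [0, -0.009, 0, 0, 0, 0, 1]
  ]
}}

```text
clock: 19.4
ee_pos: [0.5093, -0.068, 0.0913]
tool_rot: [0.993, -0.115, 0.0, 0.0]
force: [-0.7, -3.9, -0.2]
finger_gap: 0.0003
finger_force: 2.0
```

Run:
```python
from h import *
import cv2
s=observe();im=get_image("wrist");cv2.imwrite("pics/w6.png",im[:,:,::-1])
p=[.5565,.134,-.2303]
print(s['clock'],s['force'],R.from_euler('z',-p[2]).apply(s['ee_pos']-[p[0],p[1],0]))
```

```text
19.4 [-0.70153706 -3.87183073 -0.18833156] [ 1.79619296e-04 -2.07414071e-01  9.13428210e-02]
```

View pics/w6.png

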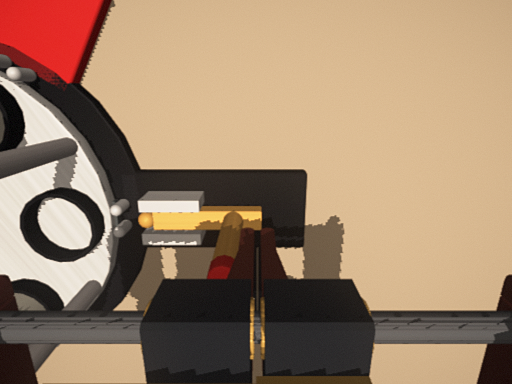

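Emit:
{"api": "jog_arm", "payload": {
  "targets": [
    [0, -0.0015, 0, 0, 0, 0, 1],
    [0, -0.003, 0, 0, 0, 0, 1],
    [0, -0.0045, 0, 0, 0, 0, 1]
  ]
}}

```text
clock: 19.75
ee_pos: [0.5103, -0.0636, 0.0913]
tool_rot: [0.993, -0.115, -0.0, 0.0]
force: [-0.6, -3.7, 0.2]
finger_gap: 0.0
finger_force: 2.0
```

Emit:
{"api": "jog_arm", "payload": {
  "targets": [
    [0, -0.001, 0, 0, 0, 0, 1],
    [0, -0.002, 0, 0, 0, 0, 1]
  ]
}}

```text
clock: 19.95
ee_pos: [0.5108, -0.0617, 0.0913]
tool_rot: [0.993, -0.115, -0.0, 0.0]
force: [-0.7, -3.9, -0.1]
finger_gap: 0.0002
finger_force: 2.0
```

Emit:
{"api": "jog_arm", "payload": {
  "targets": [
    [0, -0.001, 0, 0, 0, 0, 1],
    [0, -0.002, 0, 0, 0, 0, 1]
  ]
}}

```text
clock: 20.15
ee_pos: [0.5112, -0.0598, 0.0913]
tool_rot: [0.993, -0.115, -0.0, 0.0]
force: [-0.1, -4.2, 0.1]
finger_gap: 0.0007
finger_force: 2.0
```

Emit:
{"api": "jog_arm", "payload": {
  "targets": [
    [0, -0.0007, 0, 0, 0, 0, 1],
    [0, -0.0015, 0, 0, 0, 0, 1]
  ]
}}

```text
clock: 20.35
ee_pos: [0.5116, -0.0583, 0.0914]
tool_rot: [0.993, -0.115, 0.0, 0.0]
force: [-1.0, -3.8, -0.3]
finger_gap: 0.0002
finger_force: 2.0
```

Emit:
{"api": "jog_arm", "payload": {
  "targets": [
    [0, -0.0007, 0, 0, 0, 0, 1],
    [0, -0.0015, 0, 0, 0, 0, 1]
  ]
}}

```text
clock: 20.55
ee_pos: [0.5119, -0.0569, 0.0913]
tool_rot: [0.993, -0.115, -0.0, 0.0]
force: [-1.1, -4.7, -0.3]
finger_gap: 0.0007
finger_force: 2.0
```

Emit:
{"api": "jog_arm", "payload": {
  "targets": [
    [0, -0.0007, 0, 0, 0, 0, 1],
    [0, -0.0015, 0, 0, 0, 0, 1]
  ]
}}

```text
clock: 20.75
ee_pos: [0.5123, -0.0554, 0.0914]
tool_rot: [0.993, -0.115, 0.0, 0.0]
force: [-0.5, -4.3, -0.1]
finger_gap: 0.0004
finger_force: 2.0
```

Emit:
{"api": "jog_arm", "payload": {
  "targets": [
    [0, -0.0005, 0, 0, 0, 0, 1],
    [0, -0.001, 0, 0, 0, 0, 1]
  ]
}}

```text
clock: 20.95
ee_pos: [0.5124, -0.0549, 0.0914]
tool_rot: [0.993, -0.115, -0.0, 0.0]
force: [-0.6, -5.5, -0.3]
finger_gap: 0.0006
finger_force: 3.1
```

Emit:
{"api": "jog_arm", "payload": {
  "targets": [
    [0, -0.0005, 0, 0, 0, 0, 1],
    [0, -0.001, 0, 0, 0, 0, 1]
  ]
}}

```text
clock: 21.15
ee_pos: [0.5124, -0.0546, 0.0913]
tool_rot: [0.993, -0.115, -0.0, 0.001]
force: [-1.2, -7.8, 2.5]
finger_gap: 0.0005
finger_force: 4.3
```

Emit:
{"api": "jog_arm", "payload": {
  "targets": [
    [0, -0.0005, 0, 0, 0, 0, 1],
    [0, -0.001, 0, 0, 0, 0, 1],
    [0, -0.001, 0, 0, 0, 0, 1]
  ]
}}

```text
clock: 21.45
ee_pos: [0.5125, -0.0544, 0.0913]
tool_rot: [0.993, -0.116, -0.0, 0.001]
force: [-2.6, -9.7, 1.5]
finger_gap: 0.0005
finger_force: 4.9
```

Emit:
{"api": "jog_arm", "payload": {
  "targets": [
    [0, -0.0004, 0, 0, 0, 0, 1],
    [0, -0.0004, 0, 0, 0, 0, 1]
  ]
}}

```text
clock: 21.65
ee_pos: [0.5125, -0.0544, 0.0913]
tool_rot: [0.993, -0.116, -0.0, 0.001]
force: [-2.4, -11.2, 2.7]
finger_gap: 0.0004
finger_force: 5.4
```

Emit:
{"api": "jog_arm", "payload": {
  "targets": [
    [0, -0.0004, 0, 0, 0, 0, 1],
    [0, -0.0008, 0, 0, 0, 0, 1],
    [0, -0.0008, 0, 0, 0, 0, 1]
  ]
}}

```text
clock: 21.95
ee_pos: [0.5125, -0.0542, 0.0913]
tool_rot: [0.993, -0.116, -0.0, 0.002]
force: [-3.0, -12.5, 2.1]
finger_gap: 0.0003
finger_force: 6.3
```

Emit:
{"api": "jog_arm", "payload": {
  "targets": [
    [0, -0.0003, 0, 0, 0, 0, 1],
    [0, -0.0003, 0, 0, 0, 0, 1],
    [0, -0.0003, 0, 0, 0, 0, 1]
  ]
}}

```text
clock: 22.25
ee_pos: [0.5125, -0.0542, 0.0914]
tool_rot: [0.993, -0.116, -0.0, 0.002]
force: [-2.9, -12.5, 3.1]
finger_gap: 0.0004
finger_force: 6.7
```

Emit:
{"api": "jog_arm", "payload": {
  "targets": [
    [0, -0.0004, 0, 0, 0, 0, 1],
    [0, -0.0007, 0, 0, 0, 0, 1],
    [0, -0.0007, 0, 0, 0, 0, 1],
    [0, -0.0007, 0, 0, 0, 0, 1]
  ]
}}

```text
clock: 22.65
ee_pos: [0.5126, -0.054, 0.0914]
tool_rot: [0.993, -0.116, -0.001, 0.002]
force: [-2.4, -14.1, 3.0]
finger_gap: 0.0005
finger_force: 7.5
```

Run:
```python
from h import *
s=observe();p=[.5565,.134,-.2303];Q=R.from_euler('z',-p[2])
print(s['clock'],Q.apply(s['force']),Q.apply(s['ee_pos']-[p[0],p[1],0]),s['finger_force'])
```

```text
22.65 [  0.83281356 -14.27754328   2.9969877 ] [ 1.45070082e-04 -1.93089823e-01  9.13736491e-02] 7.532768733071862
```

Emit:
{"api": "jog_arm", "payload": {
  "targets": [
    [0, -0.0003, 0, 0, 0, 0, 1],
    [0, -0.0003, 0, 0, 0, 0, 1],
    [0, -0.0003, 0, 0, 0, 0, 1]
  ]
}}

```text
clock: 22.95
ee_pos: [0.5126, -0.054, 0.0914]
tool_rot: [0.993, -0.116, -0.001, 0.002]
force: [-3.1, -16.3, 2.5]
finger_gap: 0.0004
finger_force: 7.9
```

Emit:
{"api": "jog_arm", "payload": {
  "targets": [
    [0, 0.003, 0, 0, 0, 0, 1],
    [0, 0.006, 0, 0, 0, 0, 1],
    [0, 0.016, 0, 0, 0, 0, 1],
    [0, 0.026, -0.03, 0, 0, 0, 1],
    [0, 0.036, -0.07, 0, 0, 0, 1],
    [0, 0.036, -0.12, 0, 0, 0, 1],
    [0, 0.036, -0.13, 0, 0, 0, 1],
    [0, 0.036, -0.13, 0, 0, 0, 1]
  ]
}}

```text
clock: 23.75
ee_pos: [0.5066, -0.085, 0.2235]
tool_rot: [0.993, -0.115, 0.002, -0.0]
force: [-0.3, -0.4, -0.5]
finger_gap: 0.0004
finger_force: 0.0
```

Run:
```python
from h import *
import cv2
p=[.5565,.134,-.2303]
s=observe();im=get_image("wrist");print(s['clock'],s['force'])
c=get_calibration("wrist");f=192/np.tan(np.radians(c['fov_y']/2));A=np.array(c['tool_from_camera'])
def pr(X):
    t=R.from_quat(s['tool_rot']).inv().apply(world(p,[X])[0]-s['ee_pos']);q=A[:3,:3].T@(t-A[:3,3]);return (q[:2]/q[2]*f+[c['cx'],c['cy']]).round(1)
for d in(.174,.177,.180,.183,.186,.19):print(d,pr([0,-d,.102]))
h=cv2.cvtColor(im,cv2.COLOR_RGB2HSV);k=cv2.inRange(h,(0,180,100),(6,255,255))|cv2.inRange(h,(175,180,100),(180,255,255))
n,l,st,cc=cv2.connectedComponentsWithStats(k)
print([(st[i].tolist(),cc[i].round(1).tolist()) for i in range(1,n) if st[i,4]>20])
cv2.imwrite("pics/w7.png",im[:,:,::-1])
top=get_image("top");b=cv2.imread("pics/top0.png")[:,:,::-1];sc=get_image("scene")
for n,q in(("green",(0,0)),):pass
d=cv2.absdiff(np.ascontiguousarray(top[100:300,100:180]),np.ascontiguousarray(b[100:300,100:180]));print("bystander diff",d.max(2).mean())
cv2.imwrite("pics/t7.png",top[:,:,::-1])
# posts: best rotation of plate rim area vs. start
def patch(m,X):
    u=proj("top",world([.5569,.1339,-.2289],[X]))[0].round().astype(int);return np.ascontiguousarray(m[u[1]-5:u[1]+6,u[0]-5:u[0]+6])
for a in(0,60,120,180):
    X=np.array(pol(103,a,125))/1e3
    print(a,cv2.phaseCorrelate(*[cv2.cvtColor(patch(m,X),7).astype('f4') for m in(b,top)]))
for q in("green_pod_center","red_pod_center","yellow_pod_center","blue_pod_center","bolt"):
    print(q,[(round(d['p'],2),np.round(d['extent'],0).tolist()) for d in find_in(q,"top")[:1]])
```

```text
23.75 [-0.32097583 -0.37448515 -0.51744122]
0.174 [198.7 195.4]
0.177 [202.2 195.4]
0.18 [205.6 195.4]
0.183 [209.1 195.4]
0.186 [212.5 195.4]
0.19 [217.2 195.4]
[([73, 0, 76, 95, 4352], [111.1, 46.9]), ([195, 186, 17, 18, 221], [203.6, 194.6]), ([51, 233, 46, 42, 1464], [72.7, 252.8])]
bystander diff 15.7339375
0 ((0.12641687713617422, -0.018134338651977444), 1.0374188046488497)
60 ((-0.2870826232557748, 0.10537715085992527), 1.0183004447155528)
120 ((0.0764148691152684, -0.15675543665600333), 0.986690999319156)
180 ((0.03186586448311335, 0.2858790867386958), 1.0059423283156421)
green_pod_center [(0.51, [245.0, 175.0, 261.0, 190.0])]
red_pod_center [(0.69, [233.0, 222.0, 252.0, 237.0])]
yellow_pod_center [(0.65, [200.0, 187.0, 217.0, 204.0])]
blue_pod_center [(0.6, [218.0, 168.0, 237.0, 186.0])]
bolt [(0.64, [193.0, 162.0, 277.0, 239.0])]
```

```bash
python3 -c "
from rig import *
print(job_done())"
```

```text
the job is handed in; nothing more can be done
None
```

The job is handed in: the green pod is at the red ledge after one clockwise stop that clicked in. The bolt is home again after a push of about 16 N. I viewed 11 pictures, one over the limit of 10.

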